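# Slide the tuna tin under the pantry can punch

## Robot

A 6-joint arm with a two-finger parallel gripper is mounted at the origin on the work surface. World frame = base frame: x ahead of the robot, y to its left, z up, the work surface at z = 0. Lengths are in m, angles in rad, forces in N, time in s.
With the tool pointing down it reaches from about 0.4 to 0.825 m from the base axis. Payload 7 kg.
Tool frame: the origin (TCP) lies at the very end of the fingers, on their centre line; the grasp point (between the pads) lies 19 mm behind it (arm.grasp_offset is the distance from the TCP to the grasp point, in m); z points along the fingers, y is the line along which they close (so a half turn about z gives the same grasp; the last joint's range is limited). The gripper opens to 88 mm and grips with 3 to 60 N. Pads are 19 mm wide; open, the fingers measure 130 mm over their backs; the gripper's body (78 mm by 193 mm) begins 47 mm behind the grasp point.
Start: joints at [-0.868, 0.359, 0.012, 0, -1.224, -0.288], TCP at [0.272, -0.618, 0.227] pointing down, gripper open.
Joint ranges: [-3.07, 3.07], [-1.43, 2.12], [-1.02, 1.25], [-3.03, 1.67], [-3.05, -0], [-3.03, 3.03]. Speed limits (rad/s): [2.39, 2.39, 3.01, 3.14, 3.14, 3.14].

## Interface

Orientations are given as [roll, pitch, yaw] about the fixed x, y, z axes, in that order (R = Rz(yaw) Ry(pitch) Rx(roll)).
In Python, from station import get_state, cams, arm, nets gives the robot as it stands.
- The arm moves only by the shell command python3 -m creep 'ROWS' [FORCE]. ROWS is a JSON object of lists of equal length, an entry for each row: "translation": the shift along the world's x, y, z in mm, a list of three; "spin": the turn about the world's z in rad; "gripper": the opening, from 0 (shut) to 1 (fully open). In form: {"translation": [[dx, dy, dz], ...], "spin": [spin, ...], "gripper": [gripper, ...]}. A call has 1 to 8 rows; each row shifts and turns the commanded pose from where the row before left it; what a row does not reach is not made up. A row lasts 1/10 s, in which the tool goes at most 50 mm and 8.59 degrees, less where a joint would pass 70% of its speed; a pose out of reach is approached as far as the arm can. A call is refused whole if a number of a shift passes 50 or a number of a turn 0.15, either way. A call with a gripper value outside its range is refused whole. The fingers move at their own pace and stop on an object; FORCE is the grip in N (left out, the last holds). Time passes only in rows, so rows that do not move let the fingers close. It gives the time, the measured TCP pose, the force, the opening and the grip force at its end, in the units of the state.
- get_state(): the state, without advancing time (a new reading comes with each control period).
- cams.grab_frame(name): name is "scene" or "top"; returns a dict with "img" (480x640x3 uint8, red, green, blue), "mtx" (3x3 intrinsics, pixels), "R" (3x3) and "t" (3): a world point X has camera coordinates R X + t. Camera axes: x right, y down, z forward; pixel columns grow to the right and rows downward; lengths in m; the calibration is good to about 2 mm. A picture is of the moment at which its call begins. There is no depth.
- arm.job_done(): hands the job in; it is judged then, once.
Trained networks look in the newest picture that a camera, given by its name, has taken for a name from the list of things; names that differ only in an ending like _2 or _b are one class to them, and where a whole thing is asked for, a point or a joint stands for the part that bears it (a point fixed in the world has none). Each returns a list of dicts, best first, with "confidence" (0 to 1); they miss things now and then, are a little off and sometimes report something else, mostly with a low value. They report only what shows in the picture. A call takes as long as a camera call. They do not tell look-alikes from the thing itself.
- nets.search_frame(camera, label): "centre" ([x, y, z] in m, in world coordinates, good to about 4 mm: the middle of the surface that is visible of it).
- nets.pinpoint(camera, label): "centre" ([x, y, z] in m, in world coordinates, good to about 4 mm: a listed point, or the origin of a listed thing).
The state is a dict: "t": time; "q": joint angles; "qd": joint speeds; "joint_efforts": joint torques, N m; "eef_pos": TCP position; "ee_rot": TCP orientation; "force": force on the tool from outside, world axes, zero at the start; "moment": the same for the moment, N m; "width": finger opening in m; "gripper_force": force on a finger pad.
Only numpy, scipy, OpenCV 4.12 (cv2) and the standard library are available. Lean on these libraries where they do the work, as an engineer would, in place of code of your own. Each camera call takes 0.05 s, during which the arm holds its last target. There are 200 camera calls.

## Task

The glass jar is blocking the can punch under the wire rack: pick it up and set it gently upright on the cork mat. Then slide the tuna tin flat along the shelf, never lifting or tipping it, until the red dot on its lid is right under the punch's tip, and let go. Leave the spice bottle, paste can, whisk and spatula head where they are.

Things in the scene. Friction and masses are not known exactly. Their poses are not given: they have to be found in the camera images.
- rack: fixed chrome wire shelf riser. Origin on the shelf right under the punch tip; +x points into the rack, away from its open front (robot) side; z up. Front top bar at x = -70 mm, back bar x = +130, side bars y = +-160 (8 mm thick, axes 230 mm high), wires between them on top, thin legs at the 4 corners; otherwise open. Red 26 mm cap on top, exactly above the tip.
- punch_tip (a point): tip of the fixed can punch hung under the rack, 50 mm above the shelf, pointing down. Above the tip a 12 mm spike up to 100 mm height, then a 20 mm sleeve, then a black 50 mm clamp block at 177-227 mm; a red look-only lever points to the rack's +x
- tin: closed tuna tin, blue side and bright lid, 65 mm in diameter, 38 mm high, 0.13 kg, standing on the shelf; origin at the centre of its underside, z up. Its red dot lies 20 mm from the centre along the tin's own +x.
- dot (a point): centre of the red dot (12 mm in diameter) on the tin's lid, 38 mm above the tin's underside
- jar: frosted glass jar, closed hinged lid, orange seal; 58 mm in diameter up to 72 mm height, 100 mm high in all, 0.3 kg; origin at the centre of its underside, z up. Steel hinge and clasp stand out 36 mm from the axis on its own +x and -x sides (16 mm wide, 73-95 mm high; a thin wire loop hangs to 55 mm at +x): grip it across its own y.
- mat: round cork mat fixed on the shelf, 100 mm in diameter, 6 mm thick; origin at the centre of its underside (its top is 6 mm higher)
- spice: bystander: amber spice bottle with a black cap, 40 mm in diameter, 88 mm high, standing inside the rack; origin under its centre
- paste: bystander: red paste can, 46 mm in diameter, 55 mm high, standing inside the rack; origin under its centre
- whisk: bystander: steel whisk lying along its own x, from -95 mm (handle) to +95 mm (wire balloon 40 mm thick), beside the rack; origin on the shelf under its middle
- spatula: bystander: orange silicone spatula head with a short wooden stub, lying along its own x from -80 to +93 mm, 58 mm wide, 12 mm thick, beside the rack; origin on the shelf
There are look-alikes about, which are no part of the job. There is more than one size of the jar; the one meant has the size given above.

How it is judged:
By the outcome, as a careful person would: the job done as asked, in the order asked, and still so for the second after the job is handed in, with the robot touching nothing.
It also fails if it takes over 67 s, if anything falls off the work surface, if the arm or the gripper's body presses on something with over 40 N, if the wrist force passes 120 N, or if a joint passes its speed limit or range.

## Working session

There is one attempt and no reset: what is moved stays moved. The work goes in short steps, Python scripts to look and compute and a shell command to move; the robot and the scene stay as the last step left them, time stands still between calls to the robot, and variables do not carry over. Pictures are saved under pics/ and viewed, at most 10 in all, crops included, and the job is handed in when it is done.

```bash
mkdir -p pics
cat > h.py <<'E'
import numpy as np,cv2
from station import get_state,cams,arm,nets
def snap(c,fn):
    f=cams.grab_frame(c); cv2.imwrite('pics/'+fn,cv2.cvtColor(f['img'],cv2.COLOR_RGB2BGR)); np.savez('pics/'+c,**{k:np.array(v) for k,v in f.items()}); return f
def proj(f,X):
    p=f['mtx']@(np.array(f['R'])@np.array(X)+np.array(f['t']).ravel()); return p[:2]/p[2]
def unproj(f,u,v,z):
    R=np.array(f['R']);t=np.array(f['t']).ravel()
    d=R.T@np.linalg.solve(np.array(f['mtx']),[u,v,1]);c=-R.T@t
    return c+d*(z-c[2])/d[2]
E
python3 - <<'E'
from h import *
np.set_printoptions(precision=3,suppress=True)
for c in('scene','top'):
    f=snap(c,c+'0.png'); print(c,'cam',-np.array(f['R']).T@np.array(f['t']).ravel())
    for n in ['rack','punch_tip','tin','dot','jar','mat','spice','paste','whisk','spatula']:
        print(n,[(np.round(r['centre'],3).tolist(),round(r['confidence'],2),proj(f,r['centre']).round().astype(int).tolist()) for r in nets.pinpoint(c,n)[:4]])
s=get_state();print(s['t'],s['eef_pos'],s['ee_rot'],s['width'],s['force'])
E
```

```text
scene cam [ 0.96  -0.546  1.009]
rack [([0.7, 0.03, -0.004], 0.57, [376, 278])]
punch_tip [([0.692, 0.031, 0.046], 0.74, [375, 263])]
tin []
dot [([0.471, 0.232, 0.04], 0.6, [338, 157])]
jar [([0.536, 0.027, -0.0], 0.93, [310, 241]), ([0.38, -0.032, 0.004], 0.57, [235, 225])]
mat [([0.444, -0.264, -0.001], 0.95, [185, 319])]
spice [([0.717, 0.143, -0.001], 0.77, [411, 244]), ([0.534, 0.027, 0.001], 0.71, [309, 240]), ([0.695, 0.031, 0.049], 0.65, [376, 263]), ([0.703, 0.025, -0.001], 0.44, [376, 280])]
paste [([0.72, -0.082, 0.002], 0.7, [355, 323])]
whisk [([0.709, -0.221, -0.002], 0.77, [308, 376]), ([0.724, -0.083, 0.002], 0.68, [356, 324])]
spatula [([0.703, 0.273, -0.001], 0.89, [434, 202])]
top cam [ 0.519 -0.     1.006]
rack [([0.7, 0.03, -0.002], 0.87, [314, 197])]
punch_tip [([0.702, 0.03, 0.048], 0.82, [314, 191]), ([0.719, -0.084, -0.001], 0.74, [366, 188])]
tin [([0.457, 0.243, 0.001], 0.64, [216, 307]), ([0.699, 0.03, 0.0], 0.2, [314, 197])]
dot [([0.468, 0.228, 0.042], 0.87, [218, 302])]
jar [([0.379, -0.035, 0.001], 0.89, [344, 344]), ([0.537, 0.029, -0.005], 0.65, [315, 270]), ([0.469, 0.23, 0.042], 0.58, [217, 302])]
mat [([0.445, -0.263, -0.0], 0.88, [449, 313])]
spice [([0.72, 0.138, -0.0], 0.84, [266, 187])]
paste [([0.717, -0.085, -0.003], 0.66, [366, 189])]
whisk [([0.706, -0.216, -0.002], 0.61, [426, 194])]
spatula [([0.704, 0.279, -0.003], 0.95, [202, 195])]
1.1 [ 0.272 -0.618  0.227] [-3.142  0.    -2.727] 0.08750435788655271 [-0.782 -0.272  0.425]
```

Run:
```python
import cv2
a=cv2.imread('pics/top0.png')[140:400,150:510]
cv2.imwrite('pics/ca.png',cv2.resize(a,None,fx=2.2,fy=2.2,interpolation=2))
a=cv2.imread('pics/scene0.png')[120:360,160:480]
cv2.imwrite('pics/cb.png',cv2.resize(a,None,fx=2.4,fy=2.4,interpolation=2))
```

```text
(no output)
```

View pics/ca.png

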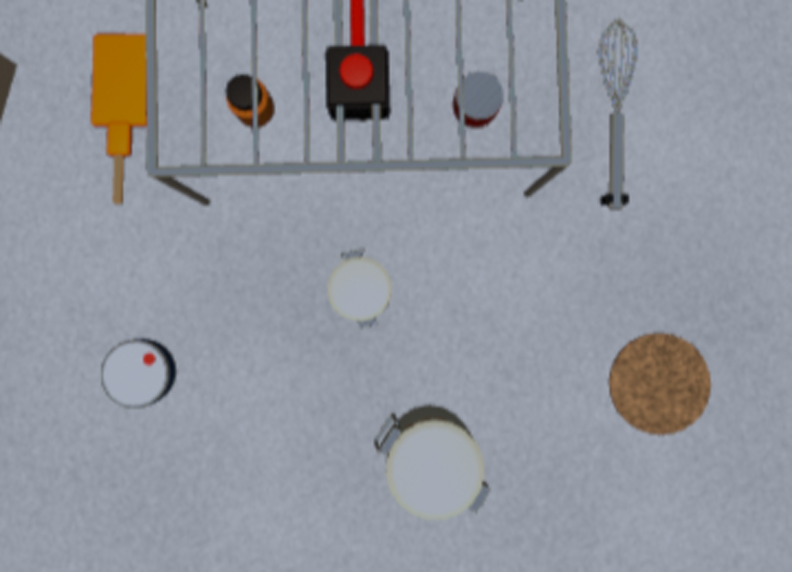

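View pics/cb.png

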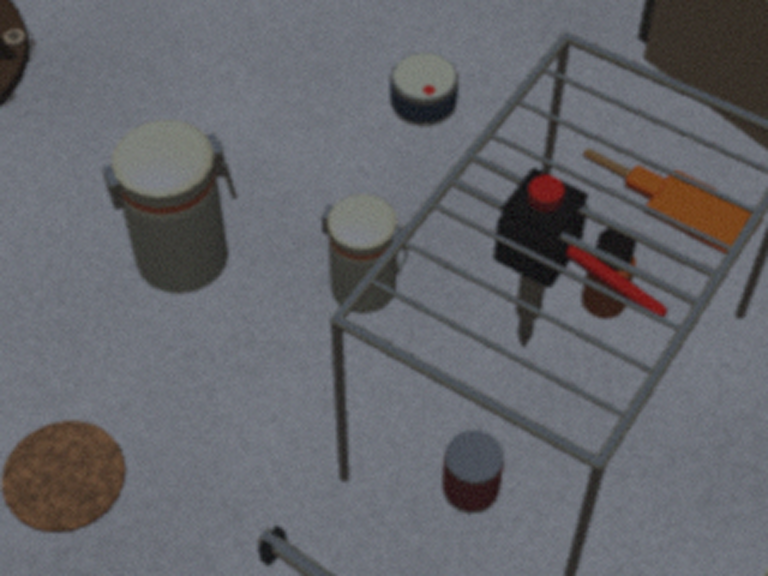

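The top view shows two jars. The small one is at about px (314,271) with its lid about 58 mm across. The big one is at about (348,353), roughly 90 mm across. The small one fits the 58 mm description and stands in front of the punch. Its clasp axis is turned about +12° from world x. The tin is at (211,309) with its dot towards about -45°, the mat is at (449,313) and the punch tip is at scene px (379,263). The enlarged crops confirm the small jar.

```bash
cat >> h.py <<'E'
def red(f,roi,minA=3):
    x0,y0,x1,y1=roi;i=f['img'][y0:y1,x0:x1].astype(int)
    m=((i[...,0]>110)&(i[...,1]<90)&(i[...,2]<90)).astype(np.uint8)
    n,l,s,c=cv2.connectedComponentsWithStats(m)
    return [(s[k,4],(c[k]+[x0,y0]).round(2)) for k in range(1,n) if s[k,4]>=minA]
def tri(obs):
    A=[]
    for f,(u,v) in obs:
        P=f['mtx']@np.c_[f['R'],np.array(f['t']).ravel()];A+=[u*P[2]-P[0],v*P[2]-P[1]]
    w=np.linalg.svd(np.array(A))[2][-1];return w[:3]/w[3]
def circ(f,roi,thr,z):
    x0,y0,x1,y1=roi;g=f['img'][y0:y1,x0:x1].astype(int)
    m=((g.min(2)>thr)).astype(np.uint8);n,l,s,c=cv2.connectedComponentsWithStats(m)
    k=1+np.argmax(s[1:,4]);cs,_=cv2.findContours((l==k).astype(np.uint8),0,1);h=max(cs,key=len)[:,0]+[x0,y0]
    W=np.array([unproj(f,*p,z)[:2] for p in h],np.float32)
    c,r=cv2.minEnclosingCircle(W);return np.array(c),r,W.mean(0)
E
python3 - <<'E'
from h import *
np.set_printoptions(precision=4,suppress=True)
t=dict(np.load('pics/top.npz'));s=dict(np.load('pics/scene.npz'))
rt=red(t,(200,150,340,330));rs=red(s,(300,130,420,260));print(rt,rs)
print('tip scene',unproj(s,378.8,262.9,.05))
print('mat',unproj(t,449.5,314,.006))
for f,roi in((t,(190,285,235,335)),(t,(295,250,335,292))):
  for thr in(150,160):
    try:print(circ(f,roi,thr,.038 if roi[0]==190 else .1))
    except Exception as e:print(e)
for u,v in((352,253),(367,323)):print('clasp',unproj(t,150+u/2.2,140+v/2.2,.085))
print('bar',unproj(t,150+155/2.2,140+172/2.2,.23),unproj(t,150+565/2.2,140+160/2.2,.23))
E
```

```text
[(np.int32(75), array([312.  , 154.87])), (np.int32(176), array([311.45, 171.56])), (np.int32(31), array([268.9 , 184.71])), (np.int32(27), array([259.52, 191.  ])), (np.int32(3), array([216., 191.])), (np.int32(27), array([208.19, 203.67])), (np.int32(18), array([217.33, 302.67]))] [(np.int32(15), array([338.33, 157.27])), (np.int32(100), array([387.61, 197.93])), (np.int32(82), array([409.4 , 231.07]))]
tip scene [0.6995 0.0332 0.05  ]
mat [ 0.4436 -0.2631  0.006 ]
(array([0.4535, 0.2451]), 0.028898445889353752, array([0.4531, 0.2448], dtype=float32))
(array([0.4533, 0.2451]), 0.027782274410128593, array([0.4549, 0.2437], dtype=float32))
(array([0.5437, 0.0201]), 0.04270922392606735, array([0.5464, 0.0133], dtype=float32))
(array([0.5331, 0.0291]), 0.026358269155025482, array([0.5328, 0.029 ], dtype=float32))
clasp [0.566  0.0357 0.085 ]
clasp [0.5025 0.0217 0.085 ]
bar [0.6208 0.1828 0.23  ] [ 0.6312 -0.1342  0.23  ]
```

```bash
python3 -m creep '{"translation":[[20,50,10],[20,50,10],[20,50,0],[20,50,0],[20,50,0],[20,50,0],[20,50,0],[20,50,0]],"spin":[-0.1,-0.1,0,0,0,0,0,0],"gripper":[1,1,1,1,1,1,1,1]}' 20
```

```text
t: 1.9
eef_pos: [0.4203, -0.246, 0.2453]
ee_rot: [-3.141, 0.001, -2.927]
force: [1.9, -0.5, -0.1]
width: 0.0874
gripper_force: 0.0
```

```bash
python3 -m creep '{"translation":[[20,50,0],[20,50,0],[20,50,0],[20,50,0],[22,47,0],[0,0,-40],[0,0,-40],[0,0,0]],"spin":[0,0,0,0,0,0,0,0],"gripper":[1,1,1,1,1,1,1,1]}' 20
python3 - <<'E'
from h import *
snap('scene','s1.png');snap('top','t1.png')
a=cv2.imread('pics/s1.png')[60:360,180:520];cv2.imwrite('pics/s1c.png',cv2.resize(a,None,fx=2,fy=2))
E
```

```text
t: 2.7
eef_pos: [0.512, -0.017, 0.1603]
ee_rot: [3.141, -0.009, -2.927]
force: [-1.0, -1.0, 0.1]
width: 0.0877
gripper_force: 0.0
```

View pics/s1c.png

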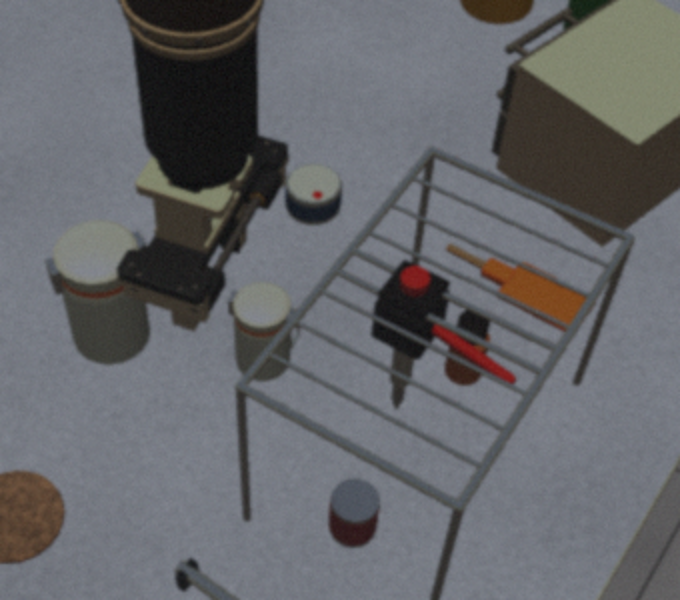

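The gripper, at 0.16 m, is still short of the small jar (crop (262,330), next to the big one at (100,290)). Its body has thin, long, low wings, with a black wrist cylinder above them. I'll check the wrist height against the bar and the actual pose.

Run:
```python
from h import *
s=get_state();print(s['t'],s['eef_pos'],s['ee_rot'],s['q'])
f=dict(np.load('pics/scene.npz'));e=np.array(s['eef_pos'])
for h in(0,.066,.1,.13,.16,.2,.25,.3,.35):
  p=e+[0,0,h]; q=proj(f,p);r=[(proj(f,p+d)-[180,60])*2 for d in ([.05,0,0],[0,.0965,0],[0,-.0965,0])]
  print(h,((q-[180,60])*2).round(),np.round(r).tolist())
```

```text
2.8 [ 0.51559258 -0.01721884  0.16550268] [-3.14069751e+00 -9.46939032e-04 -2.92636204e+00] [ 3.48155934e-01  1.48360235e-01 -4.22204877e-01  9.04512199e-04
 -1.00128862e+00 -1.70420936e+00]
0 [212. 281.] [[255.0, 306.0], [271.0, 218.0], [147.0, 350.0]]
0.066 [208. 235.] [[254.0, 259.0], [271.0, 170.0], [140.0, 305.0]]
0.1 [206. 208.] [[253.0, 233.0], [270.0, 144.0], [136.0, 279.0]]
0.13 [205. 184.] [[253.0, 209.0], [270.0, 119.0], [133.0, 256.0]]
0.16 [203. 159.] [[252.0, 184.0], [270.0, 93.0], [129.0, 231.0]]
0.2 [200. 122.] [[251.0, 148.0], [270.0, 56.0], [123.0, 196.0]]
0.25 [196.  73.] [[250.0, 99.0], [269.0, 7.0], [115.0, 148.0]]
0.3 [192.  20.] [[248.0, 46.0], [269.0, -47.0], [107.0, 95.0]]
0.35 [188. -39.] [[247.0, -14.0], [268.0, -107.0], [98.0, 36.0]]
```

```bash
python3 -m creep '{"translation":[[9,23,0],[9,23,0],[0,0,0]],"spin":[0,0,0],"gripper":[1,1,1]}' 20; python3 -c "
from h import *
f=snap('scene','s2.png');print(nets.pinpoint('scene','jar')[:2],get_state()['eef_pos'])"
```

```text
t: 3.1
eef_pos: [0.5361, 0.0308, 0.1678]
ee_rot: [3.141, 0.005, -2.926]
force: [-0.2, -0.4, 0.1]
width: 0.0875
gripper_force: 0.0
[{'centre': [0.381, -0.0341, 0.0038], 'confidence': 0.98}, {'centre': [0.5369, 0.0284, -0.0004], 'confidence': 0.59}] [0.53460095 0.02929836 0.1670391 ]
```

Aligned. Descend 125 mm and grip.

```bash
python3 -m creep '{"translation":[[0,0,-35],[0,0,-35],[0,0,-30],[0,0,-20],[0,0,-5],[0,0,0]],"spin":[0,0,0,0,0,0],"gripper":[1,1,1,1,1,1]}' 20;  python3 -m creep '{"translation":[[0,0,0],[0,0,0],[0,0,0],[0,0,0],[0,0,0],[0,0,0],[0,0,0]],"spin":[0,0,0,0,0,0,0],"gripper":[0,0,0,0,0,0,0]}' 20
```

```text
t: 3.8
eef_pos: [0.5337, 0.0285, 0.0403]
ee_rot: [-3.141, -0.0, -2.927]
force: [0.5, 0.2, 0.3]
width: 0.0876
gripper_force: 0.0
t: 4.5
eef_pos: [0.5338, 0.0294, 0.0404]
ee_rot: [3.141, 0.001, -2.926]
force: [-1.6, 3.1, 5.9]
width: 0.0577
gripper_force: 20.0
```

```bash
python3 -m creep '{"translation":[[0,0,10],[0,0,20],[0,0,20],[0,-20,0],[0,-40,0],[0,-40,0],[0,-40,0],[0,-40,0]],"spin":[0,0,0,0,0,0,0,0],"gripper":[0,0,0,0,0,0,0,0]}' 20;  python3 -m creep '{"translation":[[0,-40,0],[-30,-40,0],[-30,-22,0],[-20,-10,0],[-10,0,0],[0,0,0]],"spin":[0,0,0,0,0,0],"gripper":[0,0,0,0,0,0]}' 20
```

```text
t: 5.3
eef_pos: [0.5328, -0.1524, 0.09]
ee_rot: [3.141, -0.001, -2.926]
force: [0.7, -0.7, -2.5]
width: 0.0575
gripper_force: 20.0
t: 5.9
eef_pos: [0.4422, -0.2628, 0.0901]
ee_rot: [3.141, -0.0, -2.928]
force: [0.5, -0.3, -2.1]
width: 0.0577
gripper_force: 20.0
```

```bash
python3 -m creep '{"translation":[[0,0,-15],[0,0,-15],[0,0,-8],[0,0,-3],[0,0,0],[0,0,0]],"spin":[0,0,0,0,0,0],"gripper":[0,0,0,0,0,0]}' 20;  python3 -m creep '{"translation":[[0,0,-1],[0,0,-1],[0,0,0],[0,0,0]],"spin":[0,0,0,0],"gripper":[0,0,0,0]}'
```

```text
t: 6.5
eef_pos: [0.4441, -0.2628, 0.0493]
ee_rot: [-3.141, 0.001, -2.926]
force: [0.3, -0.6, -3.3]
width: 0.0578
gripper_force: 20.0
t: 6.9
eef_pos: [0.4434, -0.263, 0.047]
ee_rot: [-3.141, 0.0, -2.927]
force: [-0.2, 0.3, -3.0]
width: 0.0576
gripper_force: 20.0
```

```bash
python3 -m creep '{"translation":[[0,0,-0.5],[0,0,-0.5],[0,0,0],[0,0,0]],"spin":[0,0,0,0],"gripper":[0,0,0,0]}'
```

```text
t: 7.3
eef_pos: [0.4435, -0.263, 0.0464]
ee_rot: [-3.141, 0.0, -2.927]
force: [-2.8, 0.5, 5.3]
width: 0.0581
gripper_force: 20.0
```

Contact; open and rise.

```bash
python3 -m creep '{"translation":[[0,0,0],[0,0,0],[0,0,0],[0,0,0],[0,0,0],[0,0,0]],"spin":[0,0,0,0,0,0],"gripper":[0.8,1,1,1,1,1]}' 10;  python3 -m creep '{"translation":[[0,0,20],[0,0,40],[0,0,45],[0,0,45],[0,0,30],[0,0,0]],"spin":[0,0,0,0,0,0],"gripper":[1,1,1,1,1,1]}'
```

```text
t: 7.9
eef_pos: [0.4434, -0.2629, 0.0458]
ee_rot: [3.142, -0.0, -2.927]
force: [-0.0, 0.6, -0.1]
width: 0.0872
gripper_force: 0.0
t: 8.5
eef_pos: [0.4457, -0.2638, 0.2308]
ee_rot: [-3.137, 0.007, -2.926]
force: [0.5, 0.5, -0.8]
width: 0.0875
gripper_force: 0.0
```

Run:
```python
from h import *
np.set_printoptions(precision=4,suppress=True)
t=snap('top','t3.png');s=snap('scene','s3.png')
D=[r[1] for r in red(t,(190,280,240,340))],[r[1] for r in red(s,(310,130,365,180))];print(D)
print('dot',unproj(t,*D[0][0],.038),unproj(s,*D[1][0],.038),tri([(t,D[0][0]),(s,D[1][0])]))
C=[r for r in red(t,(300,160,325,185))],[r for r in red(s,(370,180,400,215))];print(C)
print('cap',tri([(t,C[0][0][1]),(s,C[1][0][1])]))
print('tin',circ(t,(190,285,235,335),150,.038),circ(s,(310,130,365,180),150,.038))
for c in('top','scene'):
  for n in('punch_tip','rack','tin','dot','jar','mat'):print(c,n,[np.round(r['centre'],4) for r in nets.pinpoint(c,n)[:2]])
a=np.hstack([cv2.imread('pics/t3.png')[280:380,180:480],cv2.imread('pics/s3.png')[120:220,300:400]])
cv2.imwrite('pics/t3c.png',cv2.resize(a,None,fx=2,fy=2,interpolation=2))
```

```text
([array([217.29, 302.5 ])], [array([338.5, 157. ])])
dot [0.4681 0.2312 0.038 ] [0.4703 0.2343 0.038 ] [0.4699 0.2323 0.0392]
([(np.int32(7), array([312., 160.])), (np.int32(183), array([311.44, 171.57]))], [(np.int32(111), array([387.37, 197.94]))])
cap [0.7065 0.0219 0.2683]Traceback (most recent call last):
  File "<stdin>", line 8, in <module>
  File "h.py", line 24, in circ
    k=1+np.argmax(s[1:,4]);cs,_=cv2.findContours((l==k).astype(np.uint8),0,1);h=max(cs,key=len)[:,0]+[x0,y0]
        ~~~~~~~~~^^^^^^^^^
    return _wrapfunc(a, 'argmax', axis=axis, out=out, **kwds)
    return bound(*args, **kwds)
ValueError: attempt to get argmax of an empty sequence
```

Run:
```python
from h import *
np.set_printoptions(precision=4,suppress=True)
t=dict(np.load('pics/top.npz'));s=dict(np.load('pics/scene.npz'))
s=cams.grab_frame('scene');t=cams.grab_frame('top')
print('cap',tri([(t,(311.44,171.57)),(s,(387.37,197.94))]))
print('tin',circ(t,(190,285,235,335),145,.038),circ(s,(310,130,365,180),125,.038))
for c in('top','scene'):
  for n in('punch_tip','rack','tin','dot','jar','mat'):print(c,n,[np.round(r['centre'],4) for r in nets.pinpoint(c,n)[:2]])
a=np.hstack([t['img'][280:380,180:480],s['img'][120:220,300:400]])[...,::-1]
cv2.imwrite('pics/t3c.png',cv2.resize(a,None,fx=2,fy=2,interpolation=2))
```

```text
cap [0.6977 0.0288 0.2537]
tin (array([0.4537, 0.2422]), 0.06937088072299957, array([0.4536, 0.242 ], dtype=float32)) (array([0.455 , 0.2482]), 0.02703383006155491, array([0.4542, 0.248 ], dtype=float32))
top punch_tip [array([0.7007, 0.0276, 0.0504])]
top rack [array([0.6979, 0.0269, 0.0004])]
top tin [array([0.4584, 0.2421, 0.0003])]
top dot [array([0.4682, 0.2299, 0.0442]), array([ 0.6971,  0.0293, -0.0015])]
top jar [array([ 0.7106, -0.2155, -0.0001])]
top mat []
scene punch_tip [array([0.6933, 0.0301, 0.0501])]
scene rack [array([0.6986, 0.0277, 0.0009])]
scene tin [array([ 0.4547,  0.2425, -0.0008])]
scene dot [array([0.47  , 0.2287, 0.0426])]
scene jar [array([ 0.3836, -0.0365,  0.0031]), array([ 0.4468, -0.2647,  0.0059])]
scene mat [array([ 0.4447, -0.2637, -0.0013]), array([0.6922, 0.0321, 0.0491])]
```

View pics/t3c.png

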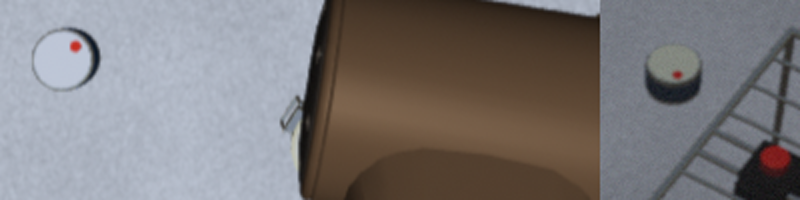

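```bash
python3 -m creep '{"translation":[[1,40,0],[1,40,0],[1,40,0],[1,40,0],[1,40,0],[1,40,0],[1,40,0],[1,40,0]],"spin":[0.08,0.08,0.08,0.08,0.08,0.08,0.08,0.066],"gripper":[1,1,1,1,1,1,1,1]}';  python3 -m creep '{"translation":[[1,40,0],[0,40,0],[0,40,0],[0,40,0],[0,28,0],[0,0,0]],"spin":[0,0,0,0,0,0],"gripper":[1,1,1,1,1,1]}'; python3 -c "
from station import *;print(get_state()['eef_pos'],get_state()['ee_rot'])"
```

```text
t: 10.1
eef_pos: [0.4512, 0.0587, 0.2262]
ee_rot: [-3.141, 0.001, -2.297]
force: [1.1, -0.2, -0.0]
width: 0.0875
gripper_force: 0.0
t: 10.7
eef_pos: [0.4525, 0.2481, 0.2255]
ee_rot: [-3.142, 0.0, -2.298]
force: [0.5, -1.1, -0.2]
width: 0.0876
gripper_force: 0.0
[0.45249944 0.24809574 0.22552014] [-3.14152612e+00  9.69247727e-05 -2.29807241e+00]
```

```bash
python3 -m creep '{"translation":[[2.5,-3.5,-35],[0,0,-40],[0,0,-40],[0,0,-35],[0,0,-30],[0,0,-20],[0,0,-8],[0,0,0]],"spin":[0,0,0,0,0,0,0,0],"gripper":[1,1,1,1,1,1,1,1]}' 6
```

```text
t: 11.5
eef_pos: [0.4546, 0.2408, 0.0171]
ee_rot: [-3.141, -0.002, -2.301]
force: [0.3, -0.3, 0.4]
width: 0.0874
gripper_force: 0.0
```

```bash
python3 -m creep '{"translation":[[0,3.5,-3],[0,0,-3],[0,0,0],[0,0,0]],"spin":[0,0,0,0],"gripper":[1,1,1,1]}' 6;python3 -m creep '{"translation":[[0,0,0],[0,0,0],[0,0,0],[0,0,0],[0,0,0],[0,0,0],[0,0,0]],"spin":[0,0,0,0,0,0,0],"gripper":[0.85,0.8,0.76,0.72,0.68,0.5,0.5]}' 6
```

```text
t: 11.9
eef_pos: [0.4551, 0.2453, 0.0123]
ee_rot: [3.142, 0.001, -2.301]
force: [-0.0, -0.4, -0.2]
width: 0.0877
gripper_force: 0.0
t: 12.6
eef_pos: [0.4549, 0.2451, 0.0119]
ee_rot: [-3.142, 0.0, -2.301]
force: [-0.6, 0.2, 2.1]
width: 0.0651
gripper_force: 6.0
```

```bash
python3 -m creep '{"translation":[[1,-3,-0.3],[2,-6,-0.3],[2.7,-9.2,0],[2.7,-9.2,0],[2.7,-9.2,0],[2.7,-9.2,0],[2.7,-9.2,0],[2.7,-9.2,0]],"spin":[0.01,0.02,0.032,0.032,0.032,0.032,0.032,0.032],"gripper":[0.5,0.5,0.5,0.5,0.5,0.5,0.5,0.5]}' 4;python3 -m creep '{"translation":[[2.7,-9.2,0],[2.7,-9.2,0],[2.7,-9.2,0],[2.7,-9.2,0],[2.7,-9.2,0],[2.7,-9.2,0],[2.7,-9.2,0],[2.7,-9.2,0]],"spin":[0.032,0.032,0.032,0.032,0.032,0.032,0.032,0.032],"gripper":[0.5,0.5,0.5,0.5,0.5,0.5,0.5,0.5]}'
```

```text
t: 13.4
eef_pos: [0.4752, 0.1814, 0.0118]
ee_rot: [-3.141, 0.002, -2.077]
force: [-1.6, 2.2, 3.9]
width: 0.0653
gripper_force: 4.0
t: 14.2
eef_pos: [0.4967, 0.1076, 0.0118]
ee_rot: [-3.14, 0.002, -1.821]
force: [-1.2, 3.3, 5.4]
width: 0.0653
gripper_force: 4.0
```

```bash
python3 -m creep '{"translation":[[2.5,-9.2,0],[2.5,-9.2,0],[2.5,-9.2,0],[2.5,-9.2,0],[2.5,-9.2,0],[2.5,-9.2,0],[2.5,-9.2,0],[2,-8,0]],"spin":[0.032,0.032,0.032,0.032,0.032,0.032,0.032,0.032],"gripper":[0.5,0.5,0.5,0.5,0.5,0.5,0.5,0.5]}' 4;python3 -m creep '{"translation":[[1.5,-8,0],[0.5,-3,0],[0,0,0],[0,0,0]],"spin":[0.02,0.007,0,0],"gripper":[0.5,0.5,0.5,0.5]}'
python3 - <<'E'
from h import *
np.set_printoptions(precision=4,suppress=True)
s=snap('scene','s4.png');e=get_state();print(e['eef_pos'],e['ee_rot'],e['force'])
d=red(s,(270,200,345,270));print(d,[unproj(s,*r[1],.038) for r in d])
a=cv2.imread('pics/s4.png')[60:360,200:500];cv2.imwrite('pics/s4c.png',cv2.resize(a,None,fx=2,fy=2,interpolation=2))
E
```

```text
t: 15.0
eef_pos: [0.5162, 0.035, 0.0118]
ee_rot: [-3.14, 0.001, -1.565]
force: [-0.9, 3.6, 5.0]
width: 0.0653
gripper_force: 4.0
t: 15.4
eef_pos: [0.5182, 0.0237, 0.0117]
ee_rot: [-3.14, -0.0, -1.539]
force: [2.4, -2.6, 4.6]
width: 0.0652
gripper_force: 4.0
[0.5181 0.0237 0.0117] [-3.14   -0.0001 -1.5394] [ 2.0308 -2.9145  5.8009]
[] []
```

View pics/s4c.png

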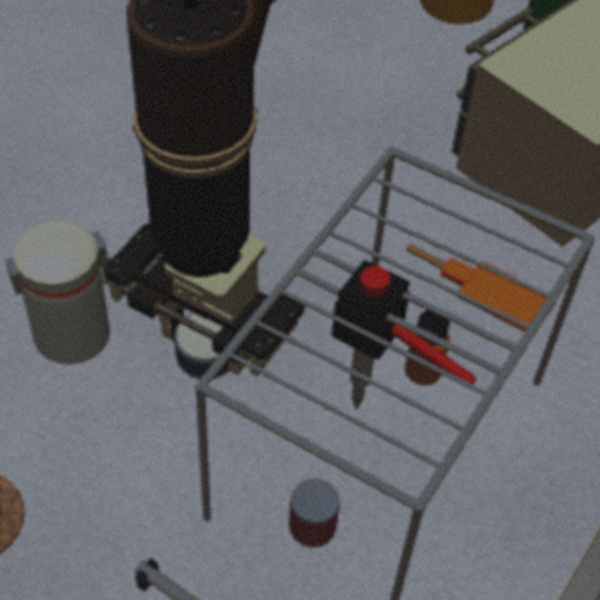

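The tin is held at crop (200,345) in front of the rack. The wrist is clear of the front bar, but the rear wing is close to the big jar's clasp. I'll slide the tin another 45 mm in, under the bar. I'll then push with the finger sides, and do the last stretch with the open finger's back.

```bash
python3 -m creep '{"translation":[[3,0.1,0],[6,0.2,0],[9,0.3,0],[9,0.3,0],[9,0.3,0],[6,0.2,0],[3,0.1,0],[0.5,0,0]],"spin":[0,0,0,0,0,0,0,0],"gripper":[0.5,0.5,0.5,0.5,0.5,0.5,0.5,0.5]}';python3 -m creep '{"translation":[[0,0,0],[0,0,0],[0,0,0],[0,0,0],[0,0,0]],"spin":[0,0,0,0,0],"gripper":[0.8,0.9,1,1,1]}'
```

```text
t: 16.25
eef_pos: [0.5606, 0.0247, 0.0105]
ee_rot: [3.137, -0.001, -1.54]
force: [-5.4, -0.0, 6.5]
width: 0.0657
gripper_force: 4.0
t: 16.75
eef_pos: [0.5627, 0.0254, 0.0112]
ee_rot: [3.141, -0.0, -1.54]
force: [1.0, -0.2, -0.9]
width: 0.0872
gripper_force: 0.0
```

```bash
python3 -m creep '{"translation":[[0,0,10],[0,0,18],[0,0,17],[0,0,0],[-10,12,0],[-19,19,0],[-19,19,0],[0,0,0]],"spin":[0,0,0,0,0,0,0,0],"gripper":[1,1,1,1,1,1,1,1]}';python3 -m creep '{"translation":[[0,0,30],[0,0,40],[0,0,40],[0,0,40],[-15,0,0],[-15,0,0],[0,0,0],[0,0,0]],"spin":[0,0,0,0,0,-0.13,-0.13,-0.13],"gripper":[1,1,1,1,1,0.7,0.5,0.29]}'
python3 - <<'E'
from h import *
np.set_printoptions(precision=4,suppress=True)
s=snap('scene','s5.png');t=snap('top','t5.png')
d=red(s,(270,200,365,280));print(d,[unproj(s,*r[1],.038) for r in d])
d=red(t,(280,200,350,280));print(d,[unproj(t,*r[1],.038) for r in d])
for th in (115,130):print('tin',circ(s,(290,210,350,265),th,.038))
for c in('top','scene'):
  for n in('tin','dot'):print(c,n,[np.round(r['centre'],4) for r in nets.pinpoint(c,n)[:2]])
a=cv2.imread('pics/s5.png')[160:310,260:460];cv2.imwrite('pics/s5c.png',cv2.resize(a,None,fx=4,fy=4,interpolation=2))
E
```

```text
t: 17.55
eef_pos: [0.5119, 0.0767, 0.0558]
ee_rot: [3.14, -0.0, -1.538]
force: [0.0, 0.5, 1.0]
width: 0.0875
gripper_force: 0.0
t: 18.35
eef_pos: [0.4837, 0.0754, 0.2058]
ee_rot: [3.141, -0.0, -1.935]
force: [0.5, 0.2, 0.1]
width: 0.0692
gripper_force: 0.0
[(np.int32(16), array([327.62, 240.25]))] [array([0.5812, 0.0279, 0.038 ])]
[(np.int32(4), array([316.75, 248.75]))] [array([0.5817, 0.0234, 0.038 ])]
tin (array([0.5708, 0.0395]), 0.018523741513490677, array([0.5709, 0.0393], dtype=float32))
tin (array([0.5669, 0.0466]), 9.999999747378752e-05, array([0.5669, 0.0466], dtype=float32))
top tin [array([0.5634, 0.0214, 0.0015]), array([ 0.7097, -0.2196, -0.0039])]
top dot [array([0.5786, 0.0203, 0.0414])]
scene tin [array([0.5602, 0.023 , 0.001 ]), array([ 0.7109, -0.2212, -0.0012])]
scene dot []
```

View pics/s5c.png

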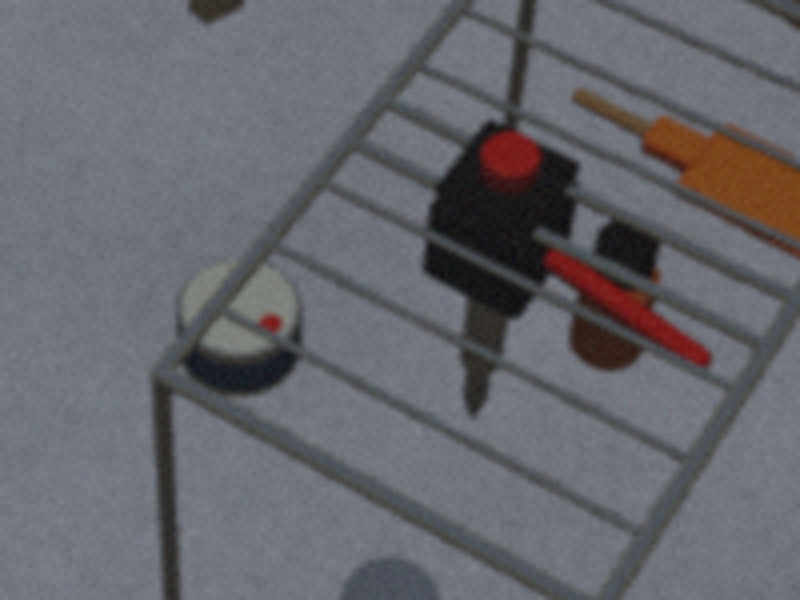

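The tin stands at crop (240,310), its dot at (271,323) faces the punch, and the tip is at (473,413). The dot has about 118 mm to go, nearly straight along the rack's x.

```bash
python3 -m creep '{"translation":[[0,0,0],[0,0,0],[5,-10,0],[5,-10,0],[5,-10,0],[5,-11,0],[5,-10,0],[5,0,0]],"spin":[-0.145,-0.145,-0.145,-0.145,-0.145,-0.145,-0.145,-0.145],"gripper":[0.28,0.28,0.28,0.28,0.28,0.28,0.28,0.28]}';python3 -m creep '{"translation":[[0,0,-35],[0,0,-40],[0,0,-40],[0,0,0],[0,0,0]],"spin":[-0.013,0,0,0,0],"gripper":[0.28,0.28,0.28,0.28,0.28]}'
```

```text
t: 19.45
eef_pos: [0.5147, 0.0234, 0.2059]
ee_rot: [-3.141, -0.001, -3.095]
force: [0.0, 0.1, -0.4]
width: 0.0245
gripper_force: 0.0
t: 19.95
eef_pos: [0.5149, 0.0242, 0.0915]
ee_rot: [-3.14, -0.001, -3.101]
force: [0.5, 0.0, 0.3]
width: 0.0245
gripper_force: 0.0
```

```bash
python3 -m creep '{"translation":[[0,0,-30],[0,0,-30],[0,0,-15],[0,0,-6],[0,0,0],[0,0,0]],"spin":[0,0,0,0,0,0],"gripper":[0.28,0.28,0.28,0.28,0.28,0.28]}';python3 -m creep '{"translation":[[4,0.1,0],[7,0.2,0],[9,0.3,0],[9,0.3,0],[9,0.3,0],[8,0.3,0],[6,0.2,0],[3,0.1,0]],"spin":[0,0,0,0,0,0,0,0],"gripper":[0.28,0.28,0.28,0.28,0.28,0.28,0.28,0.28]}';python3 -m creep '{"translation":[[2,0.1,0],[1,0,0],[0,0,0]],"spin":[0,0,0],"gripper":[0.28,0.28,0.28]}'
```

```text
t: 20.55
eef_pos: [0.5161, 0.0249, 0.0119]
ee_rot: [3.141, 0.003, -3.102]
force: [-0.2, -0.5, -0.3]
width: 0.0245
gripper_force: 0.0
t: 21.35
eef_pos: [0.5704, 0.0261, 0.01]
ee_rot: [-3.142, -0.0, -3.103]
force: [-1.5, 0.1, 0.3]
width: 0.0242
gripper_force: 0.9
t: 21.65
eef_pos: [0.5728, 0.0263, 0.0102]
ee_rot: [3.142, 0.0, -3.103]
force: [-0.2, -0.2, 0.1]
width: 0.0245
gripper_force: 0.1
```

Run:
```python
from h import *
np.set_printoptions(precision=4,suppress=True)
s=snap('scene','s6.png');t=snap('top','t6.png')
d=red(s,(290,200,385,290));print(d,[unproj(s,*r[1],.038) for r in d])
print('tip',unproj(s,378.3,263.3,.05))
a=cv2.imread('pics/s6.png')[90:290,240:440]
b=cv2.imread('pics/t6.png')[140:340,200:400]
cv2.imwrite('pics/s6c.png',cv2.resize(np.hstack([a,b]),None,fx=2,fy=2,interpolation=2))
e=np.array(get_state()['eef_pos'])
for h in(.15,.18,.22,.26):print(h,(proj(s,e+[0,0,h])-[240,90])*2,(proj(t,e+[0,0,h])-[0,140])*2-[0,0])
# pixel scale perpendicular at height .22
p=e+[0,0,.22];c=-s['R'].T@np.array(s['t']).ravel();v=np.cross(p-c,[0,0,1]);v/=np.linalg.norm(v)
print('px per 0.1m',np.linalg.norm(proj(s,p+.05*v)-proj(s,p-.05*v))*2)
```

```text
[(np.int32(7), array([383.14, 200.71])), (np.int32(16), array([349.19, 251.5 ]))] [array([0.6205, 0.1822, 0.038 ]), array([0.6328, 0.0298, 0.038 ])]
tip [0.6992 0.0319 0.05  ]
0.15 [168.3977 222.3787] [627.0137 218.5511]
0.18 [168.6177 201.7592] [625.9649 216.409 ]
0.22 [168.9272 172.7483] [624.441  213.2966]
0.26 [169.2568 141.8469] [622.7524 209.8476]
px per 0.1m 112.09691162582453
```

View pics/s6c.png

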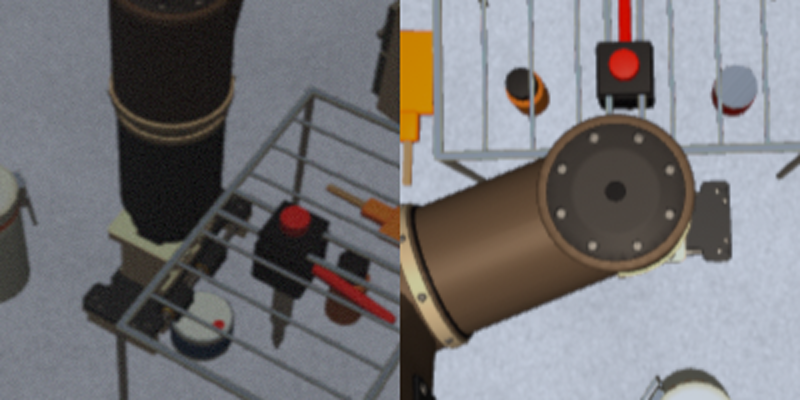

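The tin is at crop (202,325) with its dot at (219,324), the tip is at (277,345), and the wrist is just in front of the bar. The dot has 66 mm left, on line with the tip. Next I'll back out, rise, and turn back for the finger-back push.

```bash
python3 -m creep '{"translation":[[-10,0,0],[-25,-1,0],[-25,-1,0],[0,0,20],[0,0,40],[0,0,45],[0,0,45],[0,0,45]],"spin":[0,0,0,0,0,0,0,0],"gripper":[0.28,0.28,0.28,0.28,0.28,0.28,0.28,0.28]}'
python3 - <<'E'
from h import *
np.set_printoptions(precision=4,suppress=True)
t=dict(np.load('pics/top.npz'))
for z in(.1,.125,.14):print(unproj(t,327.5,332.5,z), unproj(t,150+388/2.2,140+418/2.2,z))
s=snap('scene','s7.png')
d=red(s,(320,220,365,290));print(d,[unproj(s,*r[1],.038) for r in d])
# big jar height: lid centre scene pixel from cb (162,158)/2.4 & top (435,469)/2.2
print('biglid',tri([(t,(150+435/2.2,140+469/2.2)),(s,(160+162/2.4,120+158/2.4))]))
a=cv2.imread('pics/t0.png') if 0 else cv2.imread('pics/top0.png')[300:390,300:390]
b=cv2.imread('pics/s4.png')[130:220,200:290]
cv2.imwrite('pics/bj.png',cv2.resize(np.hstack([a,b]),None,fx=4.4,fy=4.4,interpolation=2))
E
```

```text
t: 22.55
eef_pos: [0.5115, 0.0241, 0.2071]
ee_rot: [3.141, 0.0, -3.103]
force: [2.1, 0.4, -0.8]
width: 0.0244
gripper_force: 0.0
[0.414 0.    0.1  ] [0.4188 0.0023 0.1   ]
[0.4169 0.     0.125 ] [0.4216 0.0022 0.125 ]
[0.4186 0.     0.14  ] [0.4232 0.0022 0.14  ]
[(np.int32(17), array([349.29, 251.41]))] [array([0.6328, 0.0301, 0.038 ])]
biglid [ 0.3823 -0.0362  0.138 ]
```

View pics/bj.png

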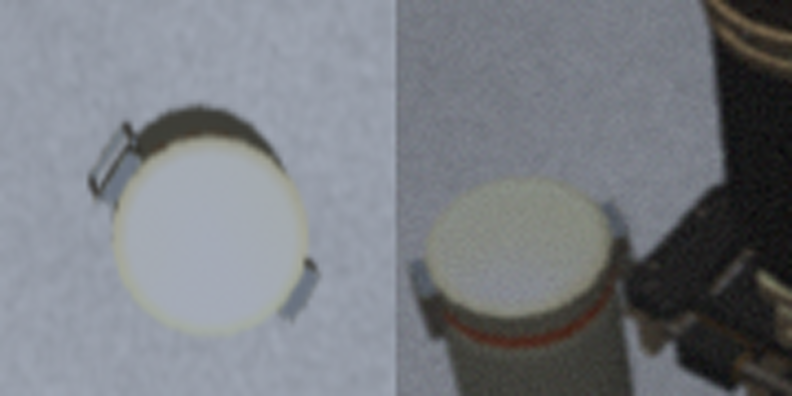

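The big jar's clasp reaches x≈0.423, close to where my rear wing would sit. I'll do the finger-back push in two straight legs: the first angled -0.25 rad, the second angled back towards the tip.

```bash
python3 -m creep '{"translation":[[0,5,0],[0,5,0],[0,5,0],[0,5,0],[0,5,0],[1,0,0],[1,0,0],[1,0,0]],"spin":[0.145,0.145,0.145,0.145,0.145,0.145,0.145,0.145],"gripper":[1,1,1,1,1,1,1,1]}';python3 -m creep '{"translation":[[0,0,0],[0,0,0],[0,0,-35],[0,0,-40],[0,0,-40],[0,0,0],[0,0,0]],"spin":[0.145,0.01,0,0,0,0,0],"gripper":[1,1,1,1,1,1,1]}'
```

```text
t: 23.4
eef_pos: [0.5149, 0.0493, 0.205]
ee_rot: [3.141, 0.0, -1.937]
force: [0.1, 0.4, -0.3]
width: 0.0829
gripper_force: 0.0
t: 24.1
eef_pos: [0.5156, 0.0491, 0.0907]
ee_rot: [3.141, -0.001, -1.789]
force: [1.0, 0.3, 0.9]
width: 0.0875
gripper_force: 0.0
```

```bash
python3 -m creep '{"translation":[[-2,0,-10],[0,0,-25],[0,0,-22],[0,0,-15],[0,0,-6],[0,0,0],[0,0,0]],"spin":[0,0,0,0,0,0,0],"gripper":[1,1,1,1,1,1,1]}'
python3 - <<'E'
from h import *
s=snap('scene','s8.png');d=red(s,(320,220,390,290));print(d,[unproj(s,*r[1],.038) for r in d],get_state()['eef_pos'],get_state()['force'])
E
```

```text
t: 24.8
eef_pos: [0.5146, 0.0496, 0.0134]
ee_rot: [-3.14, 0.001, -1.788]
force: [-0.8, 0.1, 0.3]
width: 0.0877
gripper_force: 0.0
[(np.int32(16), array([349.19, 251.5 ]))] [array([0.63279636, 0.02978353, 0.038     ])] [0.51458718 0.04968692 0.01343104] [ 0.02439129  0.13418076 -0.75833876]
```

```bash
python3 -m creep '{"translation":[[2,-0.4,-1],[4,-0.9,0],[5,-1.1,0],[5,-1.1,0],[4,-0.9,0],[2,-0.4,0],[0.5,-0.1,0],[0,0,0]],"spin":[0,0,0,0,0,0,0,0],"gripper":[1,1,1,1,1,1,1,1]}'
python3 - <<'E'
from h import *
s=snap('scene','s9.png');d=red(s,(320,220,390,290));print(d,[unproj(s,*r[1],.038) for r in d],get_state()['eef_pos'],get_state()['force'])
E
```

```text
t: 25.65
eef_pos: [0.5362, 0.0442, 0.0115]
ee_rot: [3.141, -0.0, -1.788]
force: [-4.7, 1.3, 6.3]
width: 0.0878
gripper_force: 2.9
[(np.int32(10), array([354.5, 255.4]))] [array([0.6467541 , 0.02793677, 0.038     ])] [0.53628119 0.04418    0.01151626] [-3.62721344  0.85176639  5.89182955]
```

Run:
```python
from h import *
a=cv2.imread('pics/s9.png')[170:290,280:420]
cv2.imwrite('pics/s9c.png',cv2.resize(a,None,fx=5,fy=5,interpolation=2))
```

```text
(no output)
```

View pics/s9c.png

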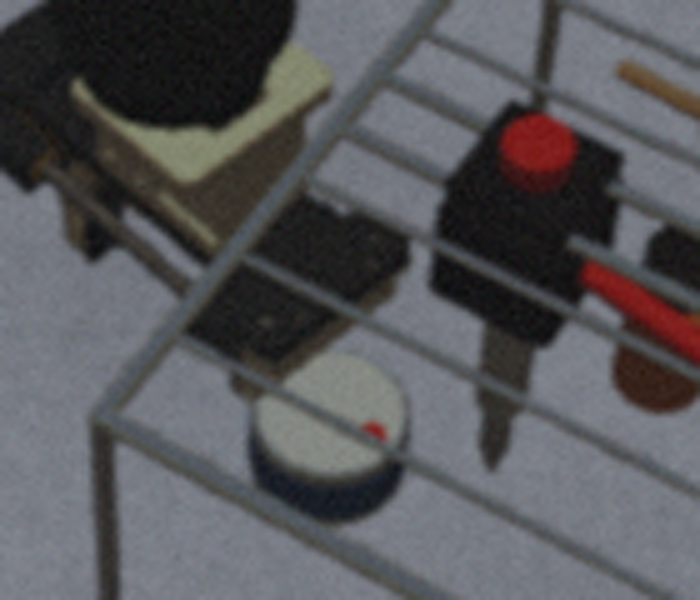

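The tin stands flat on the shelf at crop (330,435) with the finger behind it. The dot at (375,437) is half hidden by a wire, and the tip is at (490,468). Next is the second leg.

```bash
python3 -m creep '{"translation":[[-3,0.6,0],[-4,0.9,0],[0,-6,0],[0,-10,0],[0,-10,0],[0.5,-9.6,0],[0,0,0],[0,0,0]],"spin":[0,0,0.06,0.1,0.1,0.086,0,0],"gripper":[1,1,1,1,1,1,1,1]}'
python3 - <<'E'
from h import *
s=snap('scene','s10.png');d=red(s,(320,220,390,290));print(d,[unproj(s,*r[1],.038) for r in d],get_state()['eef_pos'],get_state()['force'])
print(unproj(s,355,257.4,.038)); print(nets.pinpoint('scene','dot')[:2],nets.pinpoint('scene','tin')[:2])
E
```

```text
t: 26.5
eef_pos: [0.5297, 0.0103, 0.0112]
ee_rot: [3.142, -0.0, -1.445]
force: [-0.4, 0.7, -0.4]
width: 0.0877
gripper_force: 0.0
[(np.int32(10), array([354.5, 255.4]))] [array([0.6467541 , 0.02793677, 0.038     ])] [0.52975538 0.01048133 0.01118514] [ 0.35321708 -0.33859417  0.36625333]
[0.65019837 0.02444729 0.038     ]
[{'centre': [0.6448, 0.0241, 0.0434], 'confidence': 0.7}] []
```

```bash
python3 -m creep '{"translation":[[4,0.5,0],[6,0.8,0],[7,0.9,0],[7,0.9,0],[7,0.9,0],[6,0.8,0],[4,0.5,0],[2,0.3,0]],"spin":[0,0,0,0,0,0,0,0],"gripper":[1,1,1,1,1,1,1,1]}'; python3 -m creep '{"translation":[[1.5,0.2,0],[0.5,0.1,0],[0,0,0]],"spin":[0,0,0],"gripper":[1,1,1]}'
python3 - <<'E'
from h import *
s=snap('scene','s11.png');d=red(s,(330,230,395,290));print(d,[unproj(s,*r[1],.038) for r in d],get_state()['eef_pos'],get_state()['force'])
print(nets.pinpoint('scene','dot')[:2],nets.pinpoint('scene','tin')[:2])
E
```

```text
t: 27.45
eef_pos: [0.5731, 0.0159, 0.0111]
ee_rot: [3.141, -0.0, -1.442]
force: [-2.2, 0.2, 0.8]
width: 0.0878
gripper_force: 0.7
t: 27.75
eef_pos: [0.5747, 0.0161, 0.0112]
ee_rot: [-3.142, -0.0, -1.442]
force: [-0.1, -0.3, 0.2]
width: 0.0879
gripper_force: 0.1
[(np.int32(13), array([372.15, 264.62]))] [array([0.68754932, 0.02943293, 0.038     ])] [0.57475451 0.0162037  0.01128326] [-0.99071869 -0.73094661 -1.2480653 ]
[{'centre': [0.6847, 0.0284, 0.0425], 'confidence': 0.82}] [{'centre': [0.6656, 0.026, -0.0071], 'confidence': 0.61}]
```

Run:
```python
import cv2,numpy as np
i=cv2.imread('pics/s11.png').astype(int);g=i[256:275,360:386]
print('R-G');print(g[...,2]-g[...,1]); print('gray');print(g.mean(2).astype(int))
```

```text
R-G
[[-5 -2 -4 -4 -5 -1 -5 -6 -7 -6 -5 -4 -5 -4 -4 -3  2  3  1  2  4  1 -6 -2
  -4 -4]
 [-5 -4 -6 -6 -3 -5 -5 -2 -5 -5 -3 -4 -5 -3 -5 -1  0  0  5  1  2  1 -1 -5
  -4 -4]
 [-5 -3 -4 -6 -7 -6 -4 -7 -1 -6 -6 -5 -2 -6 -4  0  3  2  1  1 -1  3 -2 -5
  -4 -2]
 [-7 -6 -5 -3 -4 -3 -2 -6 -6 -3 -2 -4 -3 -6 -3 -3  0  4  1  0  2  4  0 -7
  -4 -6]
 [-6 -3 -8 -5 -2 -4 -5 -4 -5 -5 -6 -3 -4 -7 -6 -3 -5  2  2  4 -1  1 -2 -4
  -5 -5]
 [-5 -5 -5 -4 -2 -4 -1 -4 -5 -6 -4 -2 -3 -4 -4 -5 -3  1  5 -1  1 -3 -4 -4
  -4 -2]
 [ 0 -3 -6 -5 -3 -1 -3 -3 -3 -3  2  9  9  4 -2 -4  0 -3  1  4 -6 -6 -3 -5
  -6 -3]
 [-6 -4 -2 -3 -5 -2 -6 -6 -5 11 37 56 59 39 13  3 -5  1  1  0 -3 -8 -4 -4
  -6 -3]
 [-3 -4 -2 -1 -1 -1 -7 -6 -1 27 66 89 98 82 47 12 -2 -1 -3 -3 -5 -3 -6 -3
  -4 -4]
 [-6 -5 -4 -4 -1 -4  1 -6 -5  7 33 64 87 98 61 12 -2  0  1 -5 -2 -4 -5 -4
  -5 -6]
 [-4 -5 -3 -3 -7 -2  0 -4 -2 -2  1 13 47 68 54 18 -3 -3 -1 -4 -6 -2 -3 -5
  -4 -2]
 [-7 -6 -4 -6 -5 -3 -6 -6 -2 -3 -4 -3  6 22 21  3 -5 -6 -2 -4 -7 -2 -1 -3
  -4 -5]
 [-9 -6 -5 -5 -5 -5 -6 -5 -3 -5 -2 -5 -3  2  2 -1 -6 -1 -2 -3 -3 -5 -3 -7
  -2 -5]
 [-6 -1 -4 -3 -6 
[... 1858 characters left out ...]
99  89  74
   63 100 126 125 125 127 131 131]
 [135 134 134 136 136 136 133 135 138 132 132 125 106  89  84  89  84  79
   78 104 124 127 123 126 128 125]
 [131 134 135 134 132 138 133 135 135 137 136 134 122 105  81  71  79  83
   86  96 105 118 122 132 126 128]
 [134 129 137 134 134 138 137 131 127 129 126 118  97  87  66  49  51  65
   74  85  89 100 109 117 127 127]
 [111 115 123 130 123 123 123 122 113 112 101  85  73  60  49  39  38  48
   70  83  86  91  94 104 122 125]
 [ 85  91  87  96  93  91  92  90  88  82  67  59  49  45  36  33  31  54
  100 106  95  88  86  90  97 105]
 [ 61  61  63  63  63  64  60  63  60  52  50  51  37  33  30  29  31  63
  105 123 119 108  97  88  91  93]]
```

Run:
```python
from h import *
np.set_printoptions(precision=4,suppress=True,linewidth=150)
s=dict(np.load('pics/scene.npz'))
for p in((371.3,265.2),(371.6,265.5),(372.1,264.6)):print(p,unproj(s,*p,.038))
# predicted outline for hypothesised dot centers: fit with occlusion by template scoring
i=s['img'].astype(float);rg=i[...,0]-i[...,1]
W=np.zeros(rg.shape)
m=np.mean([cv2.imread(f'pics/{n}.png').astype(float) for n in('scene0','s2','s3','s5')],axis=0)
print(m[254:270,370:388].mean(2).astype(int))
```

```text
(371.3, 265.2) [0.6869 0.0273 0.038 ]
(371.6, 265.5) [0.6878 0.027  0.038 ]
(372.1, 264.6) [0.6874 0.0294 0.038 ]
[[117 119 123 122 122 114  74  47  42  44  45  54  87 115 123 123 121 121]
 [118 121 121 123 121 110  71  47  44  44  43  54  88 116 122 125 123 124]
 [120 118 122 123 121 101  69  46  44  42  41  50  88 112 120 120 121 122]
 [117 120 121 124 120  96  63  46  42  42  40  58  99 116 120 121 120 121]
 [119 120 121 124 119  95  60  42  42  41  43  63 105 119 120 124 125 123]
 [120 121 122 123 123 101  64  43  41  43  47  73 106 121 122 124 127 124]
 [120 122 123 124 123 111  74  48  38  41  56  91 116 122 121 120 126 123]
 [119 119 123 124 124 118  82  52  42  50  77 110 125 123 119 124 126 124]
 [121 119 121 121 122 118  95  62  45  70 104 123 126 125 121 124 124 124]
 [119 119 119 118 119 120 111  77  63  89 115 123 125 124 122 122 121 122]
 [115 118 121 118 120 122 115 100  90 106 117 118 124 122 123 121 118 120]
 [100 112 120 123 121 122 121 117 116 118 120 120 121 123 121 121 119 119]
 [ 88  96 108 117 121 121 121 122 123 119 118 118 122 120 123 124 123 121]
 [ 85  84  88  99 107 113 119 120 120 119 121 119 117 121 121 123 123 121]
 [103  91  81  82  87  97 106 113 117 119 122 118 118 120 122 122 120 121]
 [118 111  95  86  82  82  87  95 102 111 114 116 117 120 119 120 117 116]]
```

```bash
cat >> h.py <<'E'
from scipy.optimize import minimize
def lid(f,c0,lo=-150,hi=20):
    g=cv2.GaussianBlur(f['img'].astype(np.float32).mean(2),(0,0),.8);a=np.radians(np.arange(lo,hi,2))
    def sc(c):
        v=0
        for r,sg in((.0305,1),(.0345,-1)):
            P=np.array([proj(f,[c[0]+r*np.cos(q),c[1]+r*np.sin(q),.038]) for q in a],np.float32)
            v=v+sg*cv2.remap(g,P[None,:,0],P[None,:,1],1)[0]
        return -np.median(v)-np.mean(np.clip(v,-20,60))
    G=[(sc((c0[0]+i*.001,c0[1]+j*.001)),i,j) for i in range(-12,13) for j in range(-12,13)]
    b=min(G);r=minimize(sc,(c0[0]+b[1]*.001,c0[1]+b[2]*.001),method='Nelder-Mead',options=dict(initial_simplex=None,xatol=1e-4));return r.x,r.fun
E
python3 - <<'E'
from h import *
np.set_printoptions(precision=4,suppress=True)
s=dict(np.load('pics/scene.npz'))
print('now',lid(s,(.671,.029)))
for n,c in(('s7',(.613,.028)),('s5',(.563,.025)),('s9',(.631,.023))):
    f=dict(s);f['img']=cv2.imread(f'pics/{n}.png')[...,::-1];print(n,lid(f,c),[unproj(f,*r[1],.038)[:2] for r in red(f,(310,220,390,290))])
E
```

```text
now (array([0.6671, 0.0304]), np.float64(-75.76412963867188))
s7 (array([0.6135, 0.0309]), np.float64(-63.76850509643555)) [array([0.6328, 0.0301])]
s5 (array([0.5599, 0.0277]), np.float64(-47.9412727355957)) [array([0.5812, 0.0279])]
s9 (array([0.6268, 0.0271]), np.float64(-71.13587951660156)) [array([0.6468, 0.0279])]
```

```bash
python3 -m creep '{"translation":[[-3,-0.4,0],[0,0,-3],[0,0,-3],[2,0.3,0],[2,0.3,0],[2,0.3,0],[1,0.1,0],[0,0,0]],"spin":[0,0,0,0,0,0,0,0],"gripper":[1,1,1,1,1,1,1,1]}'
cat > m.py <<'E'
from h import *
import sys
np.set_printoptions(precision=4,suppress=True)
s=snap('scene',sys.argv[1]);e=get_state()
l=lid(s,(float(sys.argv[2]),.030))[0];d=[unproj(s,*r[1],.038)[:2] for r in red(s,(350,235,395,290))]
print('lid',l,'dot',d,[r['centre'][:2] for r in nets.pinpoint('scene','dot')[:1]],e['eef_pos'],e['force'],e['t'])
E
python3 m.py s12.png .670
```

```text
t: 28.7
eef_pos: [0.5783, 0.0167, 0.0051]
ee_rot: [3.141, 0.0, -1.442]
force: [-2.0, -0.5, -0.5]
width: 0.088
gripper_force: 0.2
lid [0.6715 0.0304] dot [array([0.6921, 0.0302])] [[0.6927, 0.0265]] [0.5783 0.0167 0.0051] [-3.0799  1.0558  0.066 ] 28.75
```

```bash
python3 -m creep '{"translation":[[-8,-1,0],[-8,-1,0],[0,0,0],[15,1.9,0],[0,0,0],[0,0,0],[0,0,0]],"spin":[0,0,0,0,0,0,0],"gripper":[1,1,1,1,1,1,1]}'; python3 m.py s13.png .673
```

```text
t: 29.5
eef_pos: [0.5777, 0.0167, 0.0053]
ee_rot: [-3.141, 0.0, -1.442]
force: [-0.3, -0.3, 0.6]
width: 0.0877
gripper_force: 0.0
lid [0.6719 0.0307] dot [array([0.6921, 0.0302])] [[0.6879, 0.0253]] [0.5776 0.0167 0.0053] [0.5281 1.1162 0.2335] 29.55
```

```bash
python3 -m creep '{"translation":[[-10,-1.3,0],[-12,-1.5,0],[-10,-1.3,0],[0,0,0],[15,2,0],[16,2.1,0],[0,0,0],[0,0,0]],"spin":[0,0,0,0,0,0,0,0],"gripper":[1,1,1,1,1,1,1,1]}'; python3 m.py s14.png .673
```

```text
t: 30.4
eef_pos: [0.5766, 0.0166, 0.0051]
ee_rot: [-3.142, 0.0, -1.442]
force: [-1.3, 0.4, -0.1]
width: 0.0875
gripper_force: 0.0
lid [0.6714 0.0306] dot [array([0.6926, 0.0298])] [[0.6893, 0.03]] [0.5763 0.0166 0.0051] [ 0.1803 -0.1978  0.1793] 30.45
```

Run:
```python
from h import *
np.set_printoptions(precision=4,suppress=True,linewidth=160)
s=dict(np.load('pics/scene.npz'));C=-s['R'].T@np.array(s['t']).ravel()
def meas(n,e):
    g=cv2.GaussianBlur(cv2.imread(f'pics/{n}.png'),(0,0),.7).mean(2).astype(np.float32)
    for h in(.17,.19,.21,.22,.23,.25,.27):
        p=np.array(e)+[0,0,h];d=p-C;v=np.cross(d,[0,0,1]);v/=np.linalg.norm(v)
        D=np.hypot(*d[:2]);x=np.arange(-.075,.0751,.0005)
        P=np.array([proj(s,p+v*k) for k in x],np.float32)
        L=cv2.remap(g,P[None,:,0],P[None,:,1],1)[0];G=np.gradient(L)
        m=len(x)//2;a=x[np.argmin(np.where(x<-.03,G,0))];b=x[np.argmax(np.where(x>.03,G,0))]
        # lateral offset k -> cylinder radius approx k*cos(asin(k/D))
        print(n,h,a,b,'r',(b-a)/2*np.cos(np.arcsin((b-a)/2/D)))
meas('s4',(.5181,.0237,.0117));meas('s2',(.5346,.0293,.1670));meas('s12',(.5783,.0167,.0051))
```

```text
s4 0.17 -0.0735 0.041500000000000106 r 0.0573168275710812
s4 0.19 -0.05849999999999998 0.04700000000000011 r 0.05260861150036605
s4 0.21 -0.04449999999999997 0.04700000000000011 r 0.04565779054596638
s4 0.22 -0.04499999999999997 0.04650000000000011 r 0.04565779054596638
s4 0.23 -0.04549999999999997 0.04650000000000011 r 0.04590626960300987
s4 0.25 -0.04549999999999997 0.04650000000000011 r 0.04590626960300987
s4 0.27 -0.04449999999999997 0.04650000000000011 r 0.04540929492940106
s2 0.17 -0.03549999999999996 0.06900000000000013 r 0.05211047527001625
s2 0.19 -0.04249999999999997 0.04700000000000011 r 0.044662377311105235
s2 0.21 -0.04349999999999997 0.04800000000000011 r 0.045656366769706795
s2 0.22 -0.04449999999999997 0.04750000000000011 r 0.0459048223260669
s2 0.23 -0.04399999999999997 0.04750000000000011 r 0.045656366769706795
s2 0.25 -0.04449999999999997 0.04750000000000011 r 0.0459048223260669
s2 0.27 -0.04449999999999997 0.04800000000000011 r 0.046153260974077515
s12 0.17 -0.0745 0.04450000000000011 r 0.059271722819320846
s12 0.19 -0.06649999999999999 0.0375000000000001 r 0.051847691471860136
s12 0.21 -0.04599999999999997 0.04600000000000011 r 0.04589459795476779
s12 0.22 -0.04349999999999997 0.04700000000000011 r 0.04514967361472328
s12 0.23 -0.04499999999999997 0.04700000000000011 r 0.04589459795476779
s12 0.25 -0.04449999999999997 0.04800000000000011 r 0.046142868745685954
s12 0.27 -0.04549999999999997 0.04650000000000011 r 0.04589459795476779
```

The wrist cylinder's radius measures 45.5 mm, so I have a few mm left before the bar. I'll creep on in half-millimetre steps, watching joint efforts and tracking for contact.

```bash
cat > q.py <<'E'
from station import get_state
import numpy as np
e=get_state();print(np.round(e['eef_pos'],5),np.round(e['joint_efforts'],2),np.round(e['force'],1))
E
python3 q.py; python3 -m creep '{"translation":[[1,0.1,0],[1,0.1,0],[0.5,0,0],[0,0,0]],"spin":[0,0,0,0],"gripper":[1,1,1,1]}' >/dev/null; python3 q.py; python3 -m creep '{"translation":[[0.5,0,0],[0.5,0,0],[0,0,0]],"spin":[0,0,0],"gripper":[1,1,1]}'>/dev/null; python3 q.py;  python3 -m creep '{"translation":[[0.5,0,0],[0,0,0]],"spin":[0,0],"gripper":[1,1]}'>/dev/null; python3 q.py
```

```text
[0.57627 0.01661 0.00516] [-3.000e-02 -5.400e+01  1.971e+01  4.680e+00  3.000e-02 -0.000e+00] [0.5 0.7 0.1]
[0.57833 0.01678 0.00515] [-5.200e-01 -5.310e+01  2.122e+01  5.270e+00  5.900e-01 -3.000e-02] [-4.6  0.3  1.7]
[0.57814 0.01666 0.00506] [ -1.35 -51.43  23.01   5.96   1.26  -0.1 ] [-12.    1.8   4.4]
[0.57803 0.01662 0.00498] [ -1.79 -50.5   23.9    6.32   1.62  -0.13] [-13.6   2.4   6.7]
```

Force rises at x≈0.578, so the wrist has met the bar. I'll back off, raise the tool so that the wrist's taper faces the bar, and try again.

```bash
python3 -m creep '{"translation":[[-3,-0.2,0],[0,0,6],[0,0,6],[0,0,6],[0,0,0]],"spin":[0,0,0,0,0],"gripper":[1,1,1,1,1]}' >/dev/null; python3 q.py; python3 -m creep '{"translation":[[0.7,0,0],[0.5,0,0],[0.3,0,0],[0,0,0]],"spin":[0,0,0,0],"gripper":[1,1,1,1]}' >/dev/null; python3 q.py; python3 m.py s15.png .672;  python3 -m creep '{"translation":[[0.5,0,0],[0,0,0]],"spin":[0,0],"gripper":[1,1]}'>/dev/null; python3 q.py;  python3 -m creep '{"translation":[[0.5,0,0],[0,0,0]],"spin":[0,0],"gripper":[1,1]}'>/dev/null; python3 q.py
```

```text
[0.57871 0.0169  0.02452] [-2.000e-02 -5.336e+01  2.051e+01  4.890e+00 -1.900e-01 -0.000e+00] [-0.2  0.3 -0.4]
[0.57825 0.01644 0.02283] [-2.800e-01 -5.187e+01  2.221e+01  5.480e+00  7.300e-01 -2.000e-02] [-5.7 -0.7  3.2]
lid [0.672 0.031] dot [array([0.6926, 0.0298])] [[0.6904, 0.0236]] [0.5783 0.0164 0.0228] [-5.5133  0.7047  2.5785] 32.35
[0.57817 0.01637 0.02273] [-6.400e-01 -5.116e+01  2.308e+01  5.830e+00  1.090e+00 -4.000e-02] [-7.8  0.4  3.3]
[0.57807 0.01633 0.0227 ] [ -1.08 -50.26  23.93   6.17   1.47  -0.08] [-11.2   1.5   4.9]
```

```bash
python3 -m creep '{"translation":[[-8,0,0],[-8,3,0],[-4,4,0],[0,2,-6],[0,0,-5],[0,0,0],[0,0,0]],"spin":[0,0.02,0.041,0,0,0,0],"gripper":[1,1,1,1,1,1,1]}'; python3 m.py s16.png .672
```

```text
t: 33.5
eef_pos: [0.5601, 0.0255, 0.0118]
ee_rot: [3.141, -0.0, -1.381]
force: [-0.2, -0.9, -0.2]
width: 0.0876
gripper_force: 0.0
lid [0.6721 0.031 ] dot [array([0.6925, 0.03  ])] [[0.6916, 0.0242]] [0.5603 0.0255 0.012 ] [ 0.069  -0.1481 -0.4551] 33.55
```

```bash
python3 -m creep '{"translation":[[17.4,0.5,0],[0,0,0],[0,0,0],[0,0,0]],"spin":[0,0,0,0],"gripper":[1,1,1,1]}'; python3 m.py s17.png .674
```

```text
t: 34.0
eef_pos: [0.5777, 0.0261, 0.0123]
ee_rot: [-3.141, 0.0, -1.381]
force: [0.0, -0.9, 0.1]
width: 0.0876
gripper_force: 0.0
lid [0.6722 0.0311] dot [array([0.6926, 0.0298])] [[0.6908, 0.0284]] [0.5776 0.0262 0.0123] [ 0.4206  0.7605 -0.3853] 34.05
```

Run:
```python
from h import *
t=snap('top','t17.png')
a=cv2.resize(cv2.imread('pics/s17.png')[150:290,290:410],None,fx=4,fy=4,interpolation=2)
b=cv2.resize(cv2.imread('pics/t17.png')[150:290,275:355],None,fx=4,fy=4,interpolation=2)
c=np.hstack([a,b]);g=np.clip(((c/255.)**.6)*255,0,255).astype(np.uint8)
print(g.shape);cv2.imwrite('pics/v.png',g)
```

```text
(560, 800, 3)
```

View pics/v.png

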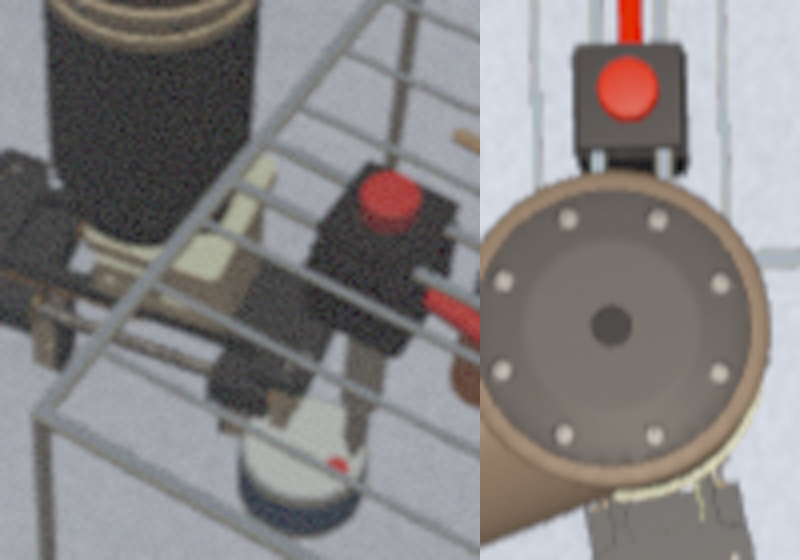

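The finger is behind the tin at (280,405), the dot at (339,465) is still about 7 mm short of the point under the tip at (352,450), and everything stands upright. I need to know whether the bar or the tin stops the arm, so I'll probe with the finger beside the tin.

```bash
python3 -m creep '{"translation":[[-10,0,0],[0,-15,0],[0,-20,0],[0,-15,0],[8,0,0],[2,0,0],[0,0,0]],"spin":[0,0,0,0,0,0,0],"gripper":[1,1,1,1,1,1,1]}' >/dev/null; python3 q.py; for k in 1 2 ; do python3 -m creep '{"translation":[[0.5,0,0],[0,0,0]],"spin":[0,0],"gripper":[1,1]}'>/dev/null; python3 q.py; done
```

```text
[ 0.57815 -0.02381  0.01221] [-4.100e-01 -5.400e+01  2.021e+01  4.830e+00  2.000e-02  3.000e-02] [ 0.1 -0.2  0.1]
[ 0.57801 -0.02349  0.01214] [-1.300e-01 -5.400e+01  2.002e+01  4.760e+00  2.000e-02  0.000e+00] [ 0.4  0.3 -0.3]
[ 0.57864 -0.02359  0.01224] [-0.000e+00 -5.409e+01  1.998e+01  4.760e+00  2.000e-02  0.000e+00] [-0.  -0.  -0.3]
```

```bash
for k in 1 2 3 4; do python3 -m creep '{"translation":[[0.5,0,0],[0.5,0,0],[0,0,0]],"spin":[0,0,0],"gripper":[1,1,1]}'>/dev/null; python3 q.py; done
```

```text
[ 0.57956 -0.02382  0.01221] [-4.000e-02 -5.421e+01  2.019e+01  4.830e+00  7.000e-02 -0.000e+00] [0.1 0.  0.8]
[ 0.57946 -0.02393  0.01203] [-6.200e-01 -5.281e+01  2.207e+01  5.520e+00  7.700e-01 -5.000e-02] [-6.1  0.9  2.7]
[ 0.57927 -0.02406  0.01192] [ -1.14 -51.13  23.84   6.18   1.48  -0.1 ] [-12.5   2.3   4.2]
[ 0.57908 -0.02409  0.01182] [ -1.74 -49.27  25.65   6.85   2.22  -0.16] [-18.5   3.9   8. ]
```

```bash
python3 -m creep '{"translation":[[-4,0,0],[-4,0,0],[0,0,8],[0,0,8],[0,0,7],[4,0,0],[1,0,0],[0,0,0]],"spin":[0,0,0,0,0,0,0,0],"gripper":[1,1,1,1,1,1,1,1]}' >/dev/null; python3 q.py; for k in 1 2 3; do python3 -m creep '{"translation":[[0.5,0,0],[0.5,0,0],[0,0,0]],"spin":[0,0,0],"gripper":[1,1,1]}'>/dev/null; python3 q.py; done
```

```text
[ 0.57959 -0.02392  0.03502] [ 5.000e-02 -5.330e+01  2.164e+01  5.140e+00  6.000e-02  2.000e-02] [-0.5 -0.5  0.5]
[ 0.57937 -0.02401  0.03469] [-1.800e-01 -5.138e+01  2.324e+01  5.740e+00  9.300e-01 -2.000e-02] [-5.9  0.2  2.8]
[ 0.57928 -0.02408  0.03464] [ -0.68 -49.79  24.91   6.37   1.71  -0.07] [-11.5   1.5   5. ]
[ 0.57907 -0.02416  0.0345 ] [ -1.26 -47.97  26.6    7.     2.53  -0.13] [-17.5   3.    7.1]
```

The probe confirms that the bar itself limits the wrist. I'll withdraw and measure dot against tip from the top camera too.

```bash
python3 -m creep '{"translation":[[-12,0,0],[-18,0,0],[0,25,0],[0,35,0],[-10,30,0],[-20,12,0],[-6,0,0],[0,0,0]],"spin":[0,0,-0.08,-0.08,0,0,0,0],"gripper":[1,1,1,1,1,1,1,1]}'; python3 m.py s18.png .672
python3 - <<'E'
from h import *
np.set_printoptions(precision=4,suppress=True,linewidth=170)
t=snap('top','t18.png')
for k in(.692,.697,.70):print(k,proj(t,[k,.03,.038]),proj(t,[k,.03,.05]))
u,v=proj(t,[.695,.03,.038]).astype(int);g=t['img'].astype(int)[v-14:v+20,u-14:u+14]
print(u-14,v-14);print((g[...,0]-g[...,1]));print(g.mean(2).astype(int))
print([np.round(r['centre'],4) for n in('dot','punch_tip','tin') for r in nets.pinpoint('top',n)[:2]])
E
```

```text
t: 38.95
eef_pos: [0.5159, 0.0783, 0.0353]
ee_rot: [3.141, -0.0, -1.539]
force: [0.3, -0.2, 0.6]
width: 0.0876
gripper_force: 0.0
lid [0.672 0.031] dot [array([0.6921, 0.0302])] [[0.6921, 0.0261]] [0.5167 0.0781 0.0354] [ 0.2423 -0.2559 -0.5744] 39.0
0.692 [313.8881 196.9965] [313.7153 195.9859]
0.697 [313.9009 194.67  ] [313.7283 193.6309]
0.7 [313.9086 193.2748] [313.7361 192.2188]
299 181
[[  1   4   4   3   4   3   5   4   5   5   8  16  10   9  10   8   6   5   3   4   4   4   4   4   4   4   3  -1]
 [  2   5   4   4   4   5   5   4   4   4   4   5   5   4   4   5   4   4   3   4   5   5   5   4   4   4   3  -1]
 [  3   4   4   5   4   3   4   4   5   4   4   5   5   5   5   4   4   4   4   4   4   4   4   4   4   4   3  -1]
 [  1   4   5   4   4   3   5   3   4   4   3   4   4   5   4   5   4   5   4   4   4   4   5   5   4   4   3  -2]
 [  3   5   4   4   3   3   4   4   4   4   4   4   4   4   4   3   4   4   4   3   4   4   5   4   4   4   3  -1]
 [  1   4   4   3   2   2   3   3   3   3   4   3   3   3   4   2   3   3   3   3   3   1   1   3   2   2   3  -1]
 [  1   3   3  
[... 6516 characters left out ...]
134 133 155 193 197 197]
 [187 179 133 163 143 136 134 144 192 198 198 198 198 198 197 197 197 197 198 194 160 138 134 135 158 193 198 197]
 [184 177 126 155 142 135 135 144 191 196 196 196 196 196 196 196 196 196 195 191 154 136 134 135 161 192 196 196]
 [181 173 130 144 134 134 134 144 187 180 179 180 180 181 181 182 182 183 174 170 146 131 134 133 145 173 178 179]
 [163 158 127 131 128 131 131 140 166 147 145 148 149 150 151 151 152 153 137 135 133 128 132 131 126 141 146 146]
 [136 137 130 130 131 131 132 133 135 132 132 132 133 134 134 135 136 135 132 131 132 131 132 132 132 133 134 134]]
[array([0.6893, 0.0244, 0.042 ]), array([0.7008, 0.0275, 0.0478]), array([0.6729, 0.0268, 0.0004])]
```

Measured relative to the tip, the dot is about 4.5 mm (top) to 7.5 mm (scene) short in x and about 2 mm off in y. I'll try one last careful tap: tool lower, front finger corner leading, which reaches slightly further.

```bash
python3 -m creep '{"translation":[[10,-5,0],[15,-20,0],[0,-20,0],[0,-9,-10],[5,0,-15],[10,0,-5],[0,0,-2],[0,0,0]],"spin":[0,0,0.08,0.08,0,0,0,0],"gripper":[1,1,1,1,1,1,1,1]}'; python3 q.py
```

```text
t: 40.05
eef_pos: [0.5569, 0.0244, 0.0026]
ee_rot: [3.141, -0.0, -1.382]
force: [0.2, 0.4, -1.2]
width: 0.0877
gripper_force: 0.0
[0.55688 0.02444 0.0026 ] [ -0.23 -51.44  19.23   4.6    0.14  -0.  ] [ 0.2  0.4 -1.2]
```

```bash
python3 -m creep '{"translation":[[20.4,0.7,0],[0,0,0],[0,0,0],[0,0,0]],"spin":[0,0,0,0],"gripper":[1,1,1,1]}'; python3 m.py s19.png .674
```

```text
t: 40.45
eef_pos: [0.5769, 0.0252, 0.0035]
ee_rot: [-3.141, 0.0, -1.381]
force: [-0.2, 0.5, 0.5]
width: 0.0877
gripper_force: 0.0
lid [0.6761 0.0312] dot [array([0.6962, 0.0305])] [[0.696, 0.0247]] [0.5769 0.0251 0.0035] [ 0.3328 -0.4125 -0.2694] 40.5
```

That tap moved the tin 4 mm. I'll withdraw and check.

```bash
python3 -m creep '{"translation":[[-15,0,0],[-17,0,5],[0,15,20],[0,25,10],[-15,15,0],[-15,0,0],[0,0,0],[0,0,0]],"spin":[0,0,-0.08,-0.08,0,0,0,0],"gripper":[1,1,1,1,1,1,1,1]}'; python3 m.py s20.png .676
python3 - <<'E'
from h import *
np.set_printoptions(precision=4,suppress=True,linewidth=170)
t=snap('top','t20.png')
g=t['img'].astype(int)[186:204,308:324];print(g[...,0]-g[...,1]);print(g.mean(2).astype(int))
for c in('top','scene'):
  print(c,[(n,np.round(r['centre'],4)) for n in('dot','punch_tip','tin','jar','mat','spice','paste','whisk','spatula') for r in nets.pinpoint(c,n)[:2]])
E
```

```text
t: 41.35
eef_pos: [0.5153, 0.0801, 0.0387]
ee_rot: [-3.141, 0.0, -1.54]
force: [0.7, -0.6, 0.5]
width: 0.0875
gripper_force: 0.0
lid [0.6764 0.031 ] dot [array([0.6962, 0.0305])] [[0.6942, 0.0263]] [0.5156 0.08   0.0386] [ 0.8785  0.0742 -0.6405] 41.4
[[  4   4   4   3   3   3   2   3   2   4   4   3   1   1   2   3]
 [  0   2   2   3   2   2   3   2   2   1   2   0  -6  -7   2   3]
 [  1   3   3   3   3   3   2   3   2   2   2  -1  -8  -8   1   2]
 [  1   2   2   2   2   1   2   1   3   2   1  -1  -9 -10   0   2]
 [  1   1   1   2   2   1   2   1   0   0   1   0  -9 -10  -1   1]
 [  2   0   2   0  -1   1   0   0   1  -1   1   1  -9 -10  -2   1]
 [  3   1   1   0   2   3   0   1   0   1   1   1  -8  -9  -2   0]
 [ -1  -1  -1  -2  -1   0   2   4  17  31  21   2  -9  -9  -2  -2]
 [ -4  -4  -4  -4  -3   2  18  26  59  96  81  11  -8  -9  -4  -6]
 [ -7  -6  -6  -7  -5  17  72  87 109 138 121  26  -6  -9  -5  -7]
 [ -8  -9  -8  -8  -5  29 110 139 143 144 125  39  -4 -10  -5  -7]
 [ -8  -8  -8  -8  -6  16  84 128 138 133  92  29  -5  -9  -4  -7]
 [ -8  -8  -8  -8  -8  -3  31  70  92  87  3
[... 2027 characters left out ...]
ice', array([ 0.7098, -0.2182, -0.0009])), ('paste', array([ 0.7209, -0.0819, -0.001 ])), ('whisk', array([ 0.7082, -0.2163, -0.0003])), ('spatula', array([ 0.7038,  0.2738, -0.0023]))]
scene [('dot', array([0.6942, 0.0263, 0.0419])), ('punch_tip', array([0.6946, 0.0337, 0.0472])), ('punch_tip', array([0.6967, 0.0244, 0.0415])), ('tin', array([ 0.6734,  0.0239, -0.0022])), ('jar', array([ 0.3817, -0.0343,  0.0039])), ('jar', array([ 0.4471, -0.2658,  0.0052])), ('mat', array([ 0.4448, -0.2629, -0.0009])), ('spice', array([ 0.7148,  0.1408, -0.0002])), ('paste', array([ 0.4438, -0.2637,  0.0001])), ('whisk', array([ 0.7086, -0.2202, -0.0026])), ('spatula', array([ 0.7021,  0.2721, -0.0024]))]
```

```bash
python3 -c "
from station import arm;print(arm.job_done())"
```

```text
the job is handed in; nothing more can be done
None
```

I handed the job in at about 41 s: the jar stands upright on the cork mat, and the tin is under the punch with its red dot about 3 mm from directly under the tip (the two cameras disagree by about 3 mm in x); the wrist was stopped by the rack's front bar (under 20 N), so the last 4 mm came from a tap that let the tin coast, and the bystanders did not visibly move.

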